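# Brush out the beaker and start the rinse

### The job

Take the bottle brush out of its green stand and scrub the inside of the clamped beaker: bring the bristles right down to the beaker's floor three times, drawing them up to at least half the beaker's height between one time and the next, without ramming the glass. Then stand the brush fully home in its green stand again, lowering it rather than dropping it, and let go. Only then start the rinse by pushing the red roller lever of the switch sideways (either way) until it trips, let it spring back upright, and leave everything else on the bench where it is.

Things in the scene. Friction and masses are not known exactly. Their poses are not given: they have to be found in the camera images.
- brush: Bottle brush, 200 mm long, about 100 g, standing upright with the bristles down in its stand. Origin at the centre of the flat lower end of the bristles, z along the brush towards the handle. White bristle head (behaves as rigid), diameter 52 mm, z 0 to 85 mm; thin steel neck, diameter 8 mm; blue round handle, diameter 22 mm, z 115 to 200 mm. Grip it by the upper handle, about z 170 mm, so that the fingers stay above the beaker's rim when the bristles are at its floor.
- brush_stand: Fixed green plastic cup on a grey round foot (110 mm across, 10 mm thick). Origin at the centre of the underside, z up. Cup outer diameter 72 mm, inner diameter 66 mm, rim 65 mm above the bench. It stands on the left or the right side of the bench.
- brush_stand_in (a point): Centre of the inner floor of the green cup, 15 mm above the bench; the brush's lower end rests here when it is home.
- beaker: 400 ml glass beaker with a white rim, 78 mm outer and 72 mm inner diameter, 110 mm high, held firmly upright (does not move) by a blue clamp ring 68 mm up, on a blue wash stand (base 130 x 120 x 10 mm, a 30 mm wide blue post 90 mm high beside the beaker, away from the robot). Origin at the centre of the beaker's underside, 10 mm above the bench, z up. On the side of the bench opposite to the brush stand.
- beaker_in (a point): Centre of the beaker's inner floor, 15 mm above the bench, z up.
- beaker_rim (a point): Centre of the beaker's open mouth, 120 mm above the bench.
- switch_base: Fixed limit switch: steel foot 80 x 70 x 8 mm, grey body 34 x 40 mm, 70 mm high, in the middle of the bench between the two stands. Origin on the bench right below the lever's pivot. x points from the lever towards the grey body (the body's near face is 13 mm along +x), y is the line along which the lever swings, z up.
- switch_lever (a joint): Angle of the sprung lever, rad: 0 upright, positive with the roller leaning to the switch's +y, negative to its -y, stops at +-0.9. It trips beyond 0.5 either way (roller pushed about 34 mm sideways) at about 3.5 N and springs back upright when let go. The pivot is 55 mm above the bench, axis along the switch's x; steel lever 12 mm wide, 5 mm thick.
- roller (a point): Centre of the red roller at the lever's top: 24 mm diameter, 14 mm wide along the switch's x, 70 mm above the pivot and 5 mm along -x from the switch's origin (125 mm above the bench when upright); moves with the lever.
- plate_stack: Bystander: stack of white microplates, 86 x 127 x 82 mm, loose, origin at the underside's centre.
- pink_plate: Bystander: single microplate with pink wells, 86 x 127 x 15 mm, loose.
- tip_box: Bystander: blue pipette tip box, 85 x 122 x 64 mm, loose.
- wash_bottle: Bystander: white squeeze bottle with red cap and spout, 64 mm diameter, 175 mm high, loose.
- amber_bottle: Bystander: amber glass bottle, 72 mm diameter, 150 mm high, loose.
- steel_cup: Bystander: empty steel cup, 72 mm diameter, 80 mm high, loose.
- timer: Bystander: white timer, 50 x 85 x 48 mm, loose.
Things that resemble listed ones, but are neither listed nor needed, are in the scene too. Leave any pink look-alike of the brush_stand alone.

How it is judged:
On the way, in this order (a step that is already met when the one before it is completed fails the run):
1. bristles down to the beaker's floor, first time (horizontal distance between brush and beaker_in below 0.03 m and z of brush in the frame of beaker_in below 0.015 m), for 0.05 s.
2. bristles drawn up to half the beaker's height (horizontal distance between brush and beaker_in below 0.03 m and z of brush in the frame of beaker_in above 0.045 m), for 0.05 s.
3. bristles down to the floor, second time (all of step 1), for 0.05 s.
4. bristles drawn up again (all of step 2), for 0.05 s.
5. bristles down to the floor, third time (all of step 3), for 0.05 s.
6. brush standing home in its green stand, let go (horizontal distance between brush and brush_stand_in below 0.015 m and z of brush in the frame of brush_stand_in below 0.008 m and angle between brush's own z axis and vertical below 0.25 rad and contact force between the fingers and brush below 0.1 N), for 0.2 s.
7. switch lever pushed sideways until it trips ((value of joint switch_lever above 0.5 rad or value of joint switch_lever below -0.5 rad)), for 0.05 s.
At the end, for the whole second after the job is handed in: The brush stands at rest in its green stand, lower end within 8 mm of the stand's floor and 15 mm of its centre, upright within 0.25 rad and released; the switch lever has sprung back to within 0.15 rad of upright (all of step 6 and linear speed of brush below 0.03 m/s and value of joint switch_lever between -0.15 and 0.15 rad); the robot touches nothing.
It fails at once if the beaker is rammed (more than 35 N) (contact force between beaker and anything else above 35 N).
It fails at once if the switch is tripped while the brush is out of its stand ((value of joint switch_lever above 0.5 rad or value of joint switch_lever below -0.5 rad) and distance between brush and brush_stand_in above 0.04 m).
It fails at once if the brush is dropped (falls freely faster than 0.8 m/s) (linear speed of brush above 0.8 m/s and contact force between the fingers and brush below 0.05 N).
It fails at once if something else on the bench is shifted more than 30 mm or tipped over (distance of any of plate_stack, pink_plate, tip_box, wash_bottle, amber_bottle, steel_cup, timer from where it was at the start of the episode above 0.03 m or angle between any of plate_stack, pink_plate, tip_box, wash_bottle, amber_bottle, steel_cup, timer's own z axis and vertical above 0.4 rad).
It also fails if it takes over 64 s, if anything falls off the work surface, if the arm or the gripper's body presses on something with over 40 N, if the wrist force passes 120 N, or if a joint passes its speed limit or range.

### The arm

A 6-joint arm with a two-finger parallel gripper is mounted at the origin on the work surface. World frame = base frame: x ahead of the robot, y to its left, z up, the work surface at z = 0. Lengths are in m, angles in rad, forces in N, time in s.
With the tool pointing down it reaches from about 0.35 to 0.85 m from the base axis. Payload 8.1 kg.
Tool frame: the origin (TCP) lies on the centre line of the jaws, within the pads' length; the fingertips stand robot.tips_ahead ahead of it and the grasp point (between the pads) lies 8 mm behind it (robot.tips_ahead is the distance from the TCP to the fingertips, in m); z points along the fingers, y is the direction in which the jaws open and shut (so a half turn about z gives the same grasp; the last joint's range is limited). The gripper opens to 93 mm and grips with 3 to 60 N. Pads are 15 mm wide; open, the fingers measure 128 mm over their backs; the gripper's body (75 mm by 188 mm) begins 65 mm behind the grasp point.
Start: joints at [1.191, 0.13, 1.488, -0, 1.523, -0.085], TCP at [0.174, 0.574, 0.23] pointing down, gripper open.
Joint ranges: [-2.96, 2.96], [-0.89, 2.26], [0.02, 2.5], [-1.34, 4.48], [0, 2.73], [-2.66, 2.66]. Speed limits (rad/s): [2.39, 2.39, 2.79, 3.14, 3.14, 3.14].

### API

Orientations are given as a rotation vector (axis times angle).
In Python, from plant import monitor, eyes, job, robot gives the robot as it stands.
- The arm moves only by the tool servo_tool, never from a script. Its argument "plan" is a list that holds one entry, the list of rows, each a list of 7 numbers: the closure, from -1 (fully open) to 1 (shut), so that 0 is half open, then the shift along the world's x, y, z in mm, then the turn, a rotation vector about the world's x, y, z in rad. In form: [[[hand, dx, dy, dz, ax, ay, az], ...]]. A call has 1 to 12 rows; each row shifts and turns the commanded pose from where the row before left it; what a row does not reach is not made up. A row lasts 1/10 s, in which the tool goes at most 50 mm and 8.59 degrees, less where a joint would pass 70% of its speed; a pose out of reach is approached as far as the arm can. A call with a gripper value outside its range is refused whole. The fingers move at their own pace and stop on an object; "force" is the grip in N (left out, the last holds). Time passes only in rows, so rows that do not move let the fingers close. It gives the time, the measured TCP pose, the force and the opening at its end, in the units of the state.
- monitor.read_state(): the state, without advancing time (a new reading comes with each control period).
- eyes.read_camera(name): name is "scene" or "top"; returns the picture (420x560x3 uint8, red, green, blue); there is no depth.
- eyes.camera_info(name): a dict with "mtx" (3x3 intrinsics, pixels), "D" ([k1, k2, p1, p2, k3] as OpenCV has them; the pictures are not rectified), "R" (3x3) and "t" (3): a world point X has camera coordinates R X + t. Camera axes: x right, y down, z forward; pixel columns grow to the right and rows downward; lengths in m; the calibration is good to about 2 mm. A picture is of the moment at which its call begins. camera_info takes no time and is no camera call.
- job.close_job(): hands the job in, once; it reports no verdict.
The state is a dict: "t": time; "q": joint angles; "dq": joint speeds; "joint_torque": joint torques, N m; "tool_pos": TCP position; "orientation": TCP orientation; "force": force on the tool from outside, world axes, zero at the start; "wrist_torque": the same for the moment, N m; "opening": finger opening in m.
Only numpy, scipy, OpenCV 4.12 (cv2) and the standard library are available. Lean on these libraries where they do the work, as an engineer would, in place of code of your own. Each camera call takes 0.05 s, during which the arm holds its last target. There are 200 camera calls.

## Working session

There is one attempt and no reset: what is moved stays moved. The work goes in short steps, Python scripts to look and compute and a tool call to move; the robot and the scene stay as the last step left them, time stands still between calls to the robot, and variables do not carry over. Pictures are saved under pics/ and viewed, about 8 in all and at most 12, crops included, and the job is handed in when it is done.

Besides the shell and the picture viewer there is one more tool, called after ">>>" as name(argument=value, ...) on one line, values as JSON. servo_tool: Moves the arm, as the interface text tells. Its arguments: {"type":"object","properties":{"plan":{"type":"array"},"force":{"type":"number"}},"required":["plan"]}

```bash
mkdir -p pics; cat > h.py <<'E'
import numpy as np, cv2
from plant import monitor, eyes, job, robot
def ray(cam,u,v):
    c=eyes.camera_info(cam);R=np.array(c['R']);t=np.array(c['t'])
    p=cv2.undistortPoints(np.array([[[u,v]]],float),np.array(c['mtx']),np.array(c['D']))[0,0]
    return -R.T@t, R.T@np.array([p[0],p[1],1])
def at(cam,u,v,z):
    o,d=ray(cam,u,v); return o+d*(z-o[2])/d[2]
def proj(cam,X):
    c=eyes.camera_info(cam);r=cv2.Rodrigues(np.array(c['R']))[0]
    return cv2.projectPoints(np.array(X,float).reshape(-1,1,3),r,np.array(c['t'],float),np.array(c['mtx']),np.array(c['D']))[0][:,0]
def shot(cam,name,crop=None,k=1):
    im=eyes.read_camera(cam)[:,:,::-1]
    if crop: a,b,c,d=crop; im=im[b:d,a:c]
    im=cv2.resize(im,None,fx=k,fy=k,interpolation=cv2.INTER_CUBIC); cv2.imwrite('pics/'+name,im)
E
python3 -c "
from h import *
shot('top','a.png',k=1.4);shot('scene','b.png',k=1.4)
print(monitor.read_state(),robot.tips_ahead)
for c in('top','scene'):print(ray(c,280,210))"
```

```text
{'t': 0.1, 'q': array([ 1.19064154e+00,  1.31117408e-01,  1.48916832e+00, -2.68556834e-05,
        1.52303957e+00, -8.53824696e-02]), 'dq': array([-0.00014717, -0.00019311, -0.00244868,  0.00164341,  0.00154653,
        0.00033662]), 'joint_torque': array([ 7.18502974e-05, -5.61333954e+01, -4.93101668e+01,  7.70452595e-02,
        2.89845042e-02, -6.03157929e-06]), 'tool_pos': array([0.17410001, 0.57364922, 0.22867451]), 'orientation': array([-4.61295674e-01, -3.10716214e+00,  2.65764248e-03]), 'force': array([-0.20774345, -0.29364543, -0.32508348]), 'wrist_torque': array([0.0643327 , 0.04320623, 0.00903213]), 'opening': 0.09322049562305235} 0.011
(array([ 0.36154207, -0.00307015,  1.6367613 ]), array([ 0.12517906, -0.00520398, -0.99214042]))
(array([1.2952984 , 0.45163036, 0.69189383]), array([-0.70740217, -0.43710202, -0.55601604]))
```

View pics/a.png

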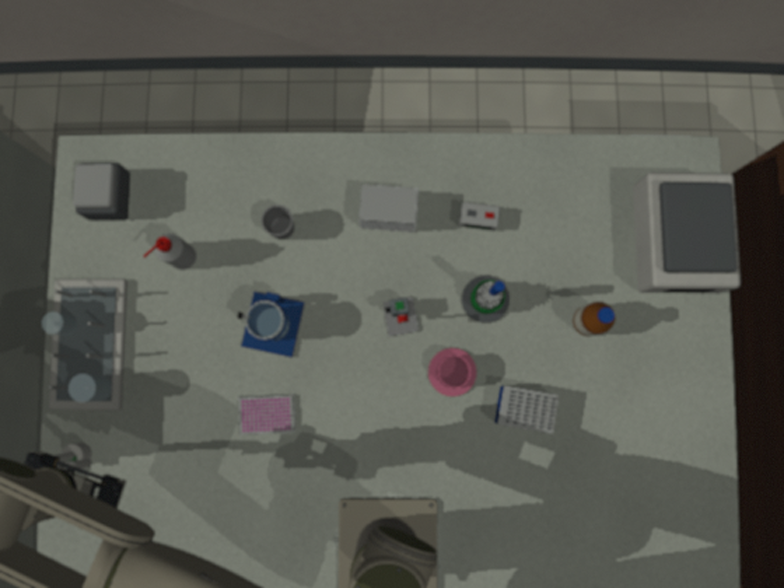

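View pics/b.png

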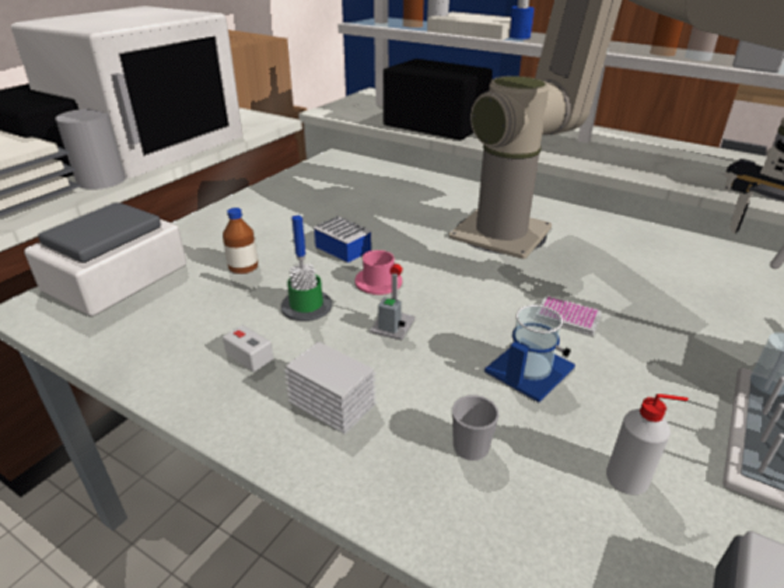

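The top view shows the green stand holding the blue-handled brush at (487,297), enlarged px. The pink look-alike is at (453,372), the switch at (402,315) and the beaker at (267,320). The green one fits the description, so I'll confirm it in enlarged crops.

```bash
python3 -c "
from h import *
shot('top','c.png',(160,180,380,290),3.6);shot('scene','d.png',(180,140,420,290),3.3)"
```

```text
(no output)
```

View pics/c.png

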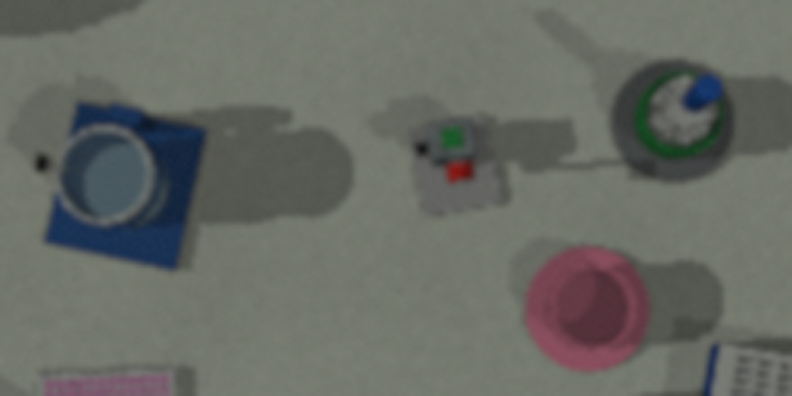

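View pics/d.png

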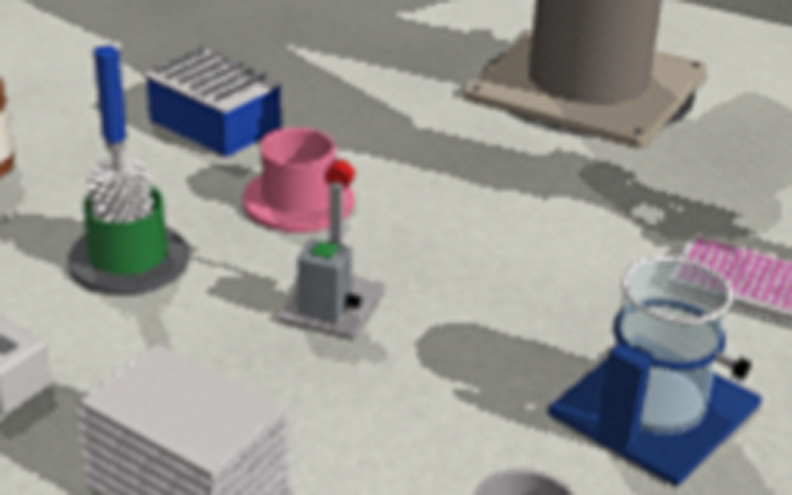

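```bash
python3 -c "
from h import *
np.set_printoptions(precision=4,suppress=True)
T=lambda u,v,z:at('top',160+u/3.6-.36,180+v/3.6-.36,z)
S=lambda u,v,z:at('scene',180+u/3.3-.35,140+v/3.3-.35,z)
print('foot',T(673,121,.01),S(130,255,.01))
print('rim',T(681,114,.065),S(125,198,.065))
print('handletop',T(711,86,.214),S(108,50,.214), 'hbot',S(115,143,.13))
print('beaker rim',T(108,175,.12),S(676,290,.12))
print('beaker base corners',[T(u,v,.01)[:2] for u,v in((78,102),(206,128),(178,269),(44,241))])
print('roller',T(459,172,.137),S(341,172,.125),'body',T(450,139,.07),S(325,252,.07))
print('foot corners',[T(u,v,.008)[:2] for u,v in((412,130),(495,116),(510,204),(425,215))])
print('pinkrim',T(590,307,.065),'tipbox',T(713,345,.064),T(792,345,.064))
"
```

```text
foot [ 0.5567 -0.2241  0.01  ] [ 0.557  -0.2203  0.01  ]
rim [ 0.5561 -0.2236  0.065 ] [ 0.5489 -0.2269  0.065 ]
handletop [ 0.5597 -0.2265  0.214 ] [ 0.5544 -0.2245  0.214 ] hbot [ 0.5618 -0.2204  0.13  ]
beaker rim [0.4979 0.2571 0.12  ] [0.4973 0.261  0.12  ]
beaker base corners [array([0.5728, 0.3043]), array([0.5498, 0.1897]), array([0.4251, 0.2125]), array([0.4492, 0.3315])]
roller [ 0.4994 -0.0319  0.137 ] [ 0.4924 -0.0349  0.125 ] body [ 0.5338 -0.0255  0.07  ] [ 0.5323 -0.0259  0.07  ]
foot corners [array([0.5485, 0.0072]), array([ 0.5611, -0.0663]), array([ 0.483 , -0.0793]), array([ 0.4732, -0.0044])]
pinkrim [ 0.3915 -0.144   0.065 ] tipbox [ 0.3594 -0.2482  0.064 ] [ 0.3592 -0.3154  0.064 ]
```

The crop confirms it: the brush is in the green stand, and the pink cup is empty and not needed. Estimates are stand (0.556,-0.224), beaker (0.498,0.258) and roller (0.497,-0.033). Next I move over the brush.

>>> servo_tool(plan=[[[-1,26,-38,4,0,0,0.025],[-1,26,-38,4,0,0,0.025],[-1,26,-38,4,0,0,0.025],[-1,26,-38,4,0,0,0.025],[-1,26,-38,4,0,0,0.025],[-1,26,-38,4,0,0,0.025],[-1,26,-38,4,0,0,0.025],[-1,26,-38,4,0,0,0.025],[-1,26,-38,4,0,0,0.025],[-1,26,-38,4,0,0,0.025],[-1,26,-38,4,0,0,0.025],[-1,26,-38,4,0,0,0.025]]], force=25)

```text
t: 1.4
tool_pos: [0.487, 0.1163, 0.2779]
orientation: [-0.01, 3.141, 0.0]
force: [0.7, 1.1, -0.1]
opening: 0.0928
```

>>> servo_tool(plan=[[[-1,7,-34,0,0,0,0],[-1,7,-34,0,0,0,0],[-1,7,-34,0,0,0,0],[-1,7,-34,0,0,0,0],[-1,7,-34,0,0,0,0],[-1,7,-34,0,0,0,0],[-1,7,-34,0,0,0,0],[-1,7,-34,0,0,0,0],[-1,7,-34,0,0,0,0],[-1,7,-34,0,0,0,0],[-1,0,0,0,0,0,0],[-1,0,0,0,0,0,0]]])

```text
t: 2.6
tool_pos: [0.556, -0.2223, 0.277]
orientation: [0.006, -3.141, -0.001]
force: [0.2, 0.6, -0.4]
opening: 0.0925
```

>>> servo_tool(plan=[[[-1,0,-3,-15,0,0,0],[-1,0,0,-15,0,0,0],[-1,0,0,-15,0,0,0],[-1,0,0,-15,0,0,0],[-1,0,0,-15,0,0,0],[-1,0,0,-15,0,0,0],[-1,0,0,-10,0,0,0],[-1,0,0,0,0,0,0],[-1,0,0,0,0,0,0]]])

```text
t: 3.5
tool_pos: [0.5564, -0.2249, 0.1777]
orientation: [-0.008, 3.142, -0.0]
force: [-0.2, 0.3, -0.4]
opening: 0.0931
```

```bash
python3 -c "
from h import *
a=eyes.read_camera('top')[180:260,300:400,::-1];b=eyes.read_camera('scene')[120:240,160:280,::-1]
cv2.imwrite('pics/e.png',np.hstack([cv2.resize(a,(400,320),interpolation=2),cv2.resize(b,(320,320),interpolation=2)]))"
```

```text
(no output)
```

View pics/e.png

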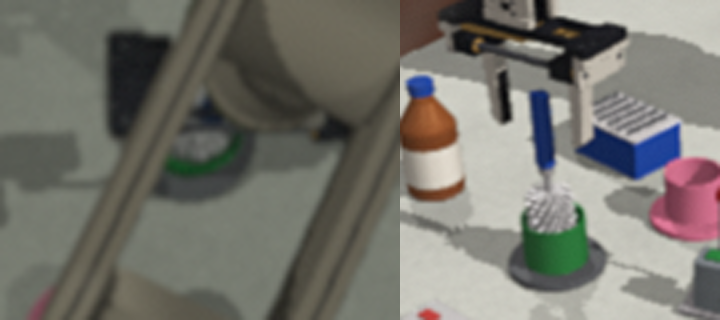

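The handle at (540,130) is between the open fingers, so I close the gripper.

>>> servo_tool(plan=[[[1,0,0,0,0,0,0],[1,0,0,0,0,0,0],[1,0,0,0,0,0,0],[1,0,0,0,0,0,0],[1,0,0,0,0,0,0],[1,0,0,0,0,0,0],[1,0,0,0,0,0,0],[1,0,0,0,0,0,0],[1,0,0,0,0,0,0],[1,0,0,0,0,0,0]]], force=30)

```text
t: 4.6
tool_pos: [0.5563, -0.2248, 0.1775]
orientation: [0.008, -3.141, -0.0]
force: [0.0, 0.1, -1.4]
opening: 0.0216
```

>>> servo_tool(plan=[[[1,0,0,5,0,0,0],[1,0,0,10,0,0,0],[1,0,0,15,0,0,0],[1,0,0,15,0,0,0],[1,0,0,15,0,0,0],[1,0,0,15,0,0,0],[1,0,0,15,0,0,0],[1,0,0,15,0,0,0],[1,0,0,15,0,0,0],[1,0,0,15,0,0,0],[1,0,0,15,0,0,0],[1,0,0,0,0,0,0]]])

```text
t: 5.8
tool_pos: [0.5572, -0.2253, 0.3309]
orientation: [-0.008, 3.138, -0.003]
force: [-0.2, 0.7, -1.1]
opening: 0.0212
```

```bash
python3 -c "
from h import *
shot('scene','f.png',(160,60,400,240),3.3)
print(monitor.read_state()['tool_pos'])
p=np.array(monitor.read_state()['tool_pos']);
for z in (-.162,-.047,.038):print((proj('scene',p+[0,0,z])-[160,60])*3.3)"
```

```text
[ 0.55689544 -0.22516431  0.32919396]
[[175.3076728  363.82721114]]
[[162.53068106 236.59010109]]
[[152.19692492 132.4958063 ]]
```

View pics/f.png

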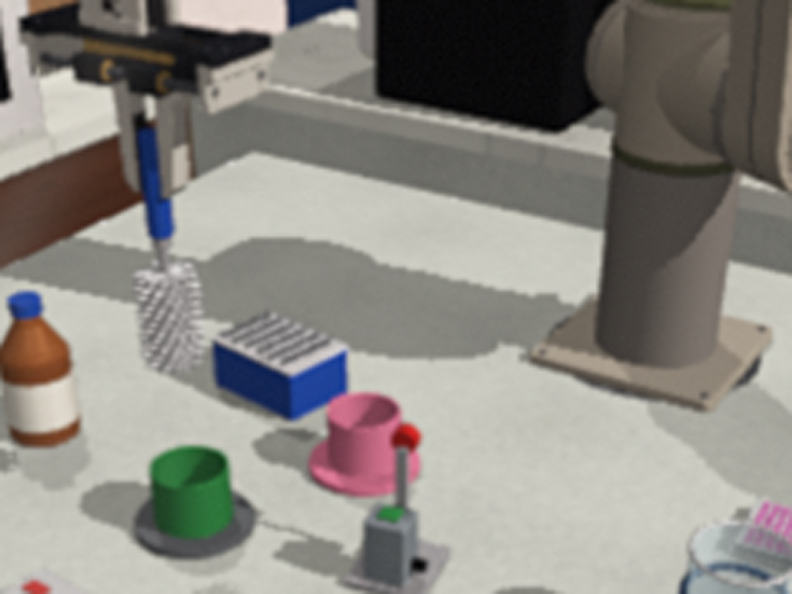

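>>> servo_tool(plan=[[[1,-2,15,0,0,0,0],[1,-5,30,0,0,0,0],[1,-5,45,0,0,0,0],[1,-6,48,0,0,0,0],[1,-6,48,0,0,0,0],[1,-6,48,0,0,0,0],[1,-6,48,0,0,0,0],[1,-6,48,0,0,0,0],[1,-6,48,0,0,0,0],[1,-5,48,0,0,0,0],[1,-4,36,0,0,0,0],[1,-2,21,0,0,0,0]]])

```text
t: 7.05
tool_pos: [0.495, 0.2615, 0.3262]
orientation: [0.013, -3.139, -0.0]
force: [0.8, -0.0, -0.8]
opening: 0.0216
```

>>> servo_tool(plan=[[[1,0,0,0,0,0,0],[1,0,0,0,0,0,0],[1,0,0,0,0,0,0]]])

```text
t: 7.35
tool_pos: [0.497, 0.2574, 0.3271]
orientation: [0.007, -3.141, 0.001]
force: [-0.2, 0.2, -1.9]
opening: 0.0218
```

```bash
python3 -c "
from h import *
print(at('scene',160+191/3.3-.35,60+468/3.3-.35,.065))
shot('scene','g.png',(330,100,450,290),3.1)
p=np.array(monitor.read_state()['tool_pos']);print(p,monitor.read_state()['q'])
a=eyes.read_camera('scene')[100:290,320:450,::-1];b=eyes.read_camera('top')[180:270,140:250,::-1]
cv2.imwrite('pics/g.png',np.hstack([cv2.resize(a,(403,589),interpolation=2),cv2.resize(cv2.resize(b,(396,324),interpolation=2),(396,589*0+324)) if 0 else cv2.copyMakeBorder(cv2.resize(b,(396,324),interpolation=2),0,265,0,0,0)]))
print((proj('scene',[p+[0,0,-.162],[.498,.258,.12]])-[320,100])*3.1)"
```

```text
[ 0.55672125 -0.22049709  0.065     ]
[0.49723154 0.25716477 0.32732693] [ 3.85869553e-01  2.44939233e-03  1.44566505e+00 -2.32803864e-04
  1.69409039e+00 -1.18900699e+00]
[[203.87645316 346.56357302]
 [195.98554639 394.59122564]]
```

View pics/g.png

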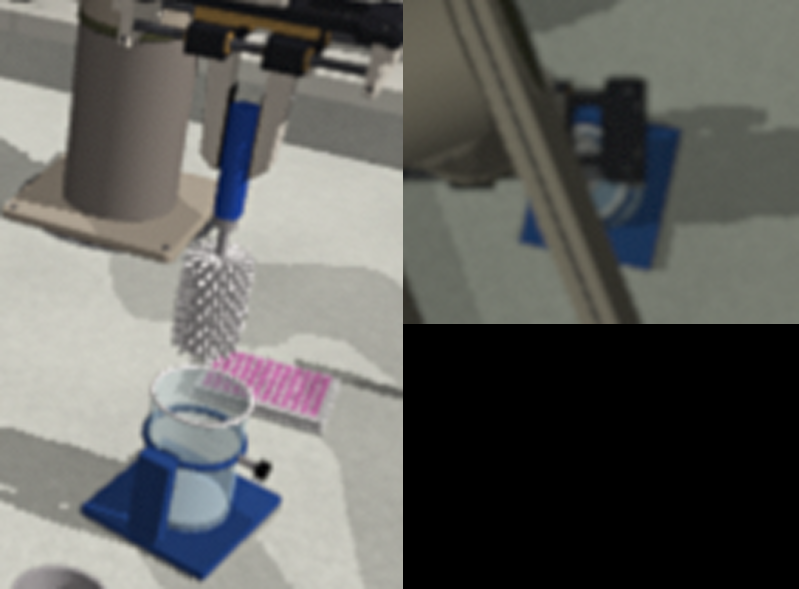

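The brush is centred over the beaker: its lower end is at (206,348) and the rim centre is at (201,395). I'll lower it gently, stopping about 8 mm above the floor.

>>> servo_tool(plan=[[[1,0,2,-5,0,0,0],[1,0,0,-10,0,0,0],[1,0,0,-10,0,0,0],[1,0,0,-10,0,0,0],[1,0,0,-10,0,0,0],[1,0,0,-10,0,0,0],[1,0,0,-10,0,0,0],[1,0,0,0,0,0,0]]])

```text
t: 8.3
tool_pos: [0.4965, 0.2598, 0.2604]
orientation: [0.008, -3.139, 0.002]
force: [0.5, 0.2, -2.5]
opening: 0.0218
```

>>> servo_tool(plan=[[[1,0,0,-10,0,0,0],[1,0,0,-10,0,0,0],[1,0,0,-10,0,0,0],[1,0,0,-10,0,0,0],[1,0,0,-10,0,0,0],[1,0,0,-10,0,0,0],[1,0,0,-8,0,0,0],[1,0,0,-6,0,0,0],[1,0,0,-3,0,0,0],[1,0,0,0,0,0,0],[1,0,0,0,0,0,0]]])

```text
t: 9.4
tool_pos: [0.4975, 0.2602, 0.186]
orientation: [-0.008, 3.141, 0.0]
force: [0.2, -0.4, -0.4]
opening: 0.0214
```

```bash
python3 -c "
from h import *
s=monitor.read_state();p=s['tool_pos'];print(p,s['force'])
shot('scene','i.png',(320,130,460,290),3.6)
print((proj('scene',[p+[0,0,-.162],p+[0,0,-.047]])-[320,130])*3.6)"
```

```text
[0.49752757 0.26021021 0.18603208] [ 0.21199968 -0.36737647 -0.41070282]
[[211.11094939 458.18481421]
 [235.0854892  328.20541883]]
```

View pics/i.png

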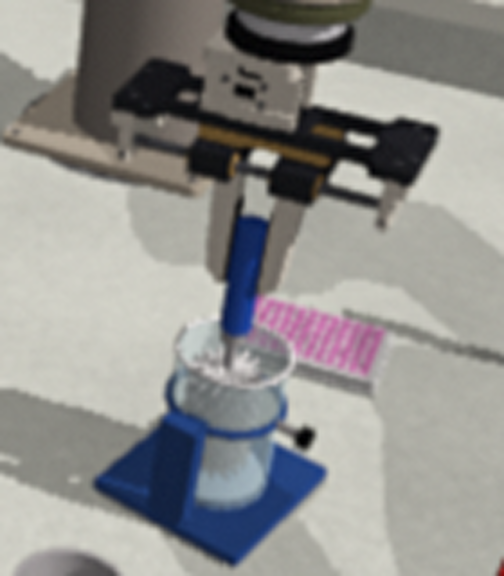

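The bristles are in the beaker with no side force, about 8.5 mm above the floor. I go 5 mm lower, then do the strokes.

>>> servo_tool(plan=[[[1,0,0,-3,0,0,0],[1,0,0,-2,0,0,0],[1,0,0,0,0,0,0],[1,0,0,0,0,0,0],[1,0,0,10,0,0,0],[1,0,0,12,0,0,0],[1,0,0,12,0,0,0],[1,0,0,12,0,0,0],[1,0,0,10,0,0,0],[1,0,0,4,0,0,0],[1,0,0,0,0,0,0],[1,0,0,0,0,0,0]]])

```text
t: 10.65
tool_pos: [0.4971, 0.2601, 0.2403]
orientation: [0.008, -3.141, 0.0]
force: [-0.2, -0.1, -2.2]
opening: 0.0217
```

>>> servo_tool(plan=[[[1,0,0,-10,0,0,0],[1,0,0,-12,0,0,0],[1,0,0,-12,0,0,0],[1,0,0,-10,0,0,0],[1,0,0,-7,0,0,0],[1,0,0,-5,0,0,0],[1,0,0,-4,0,0,0],[1,0,0,0,0,0,0],[1,0,0,0,0,0,0],[1,0,0,0,0,0,0]]])

```text
t: 11.65
tool_pos: [0.4977, 0.2603, 0.1813]
orientation: [-0.008, 3.141, 0.001]
force: [1.2, 0.3, -1.5]
opening: 0.0217
```

>>> servo_tool(plan=[[[1,0,0,10,0,0,0],[1,0,0,12,0,0,0],[1,0,0,12,0,0,0],[1,0,0,12,0,0,0],[1,0,0,10,0,0,0],[1,0,0,4,0,0,0],[1,0,0,0,0,0,0],[1,0,0,0,0,0,0]]])

```text
t: 12.45
tool_pos: [0.4971, 0.26, 0.2402]
orientation: [0.008, -3.141, 0.0]
force: [0.5, -0.4, -1.6]
opening: 0.0219
```

>>> servo_tool(plan=[[[1,0,0,-10,0,0,0],[1,0,0,-12,0,0,0],[1,0,0,-12,0,0,0],[1,0,0,-10,0,0,0],[1,0,0,-7,0,0,0],[1,0,0,-5,0,0,0],[1,0,0,-4,0,0,0],[1,0,0,0,0,0,0],[1,0,0,0,0,0,0],[1,0,0,0,0,0,0]]])

```text
t: 13.45
tool_pos: [0.4976, 0.2603, 0.1812]
orientation: [-0.008, 3.141, 0.001]
force: [-0.3, -0.1, -0.4]
opening: 0.0217
```

Strokes done, with z 4 mm above the floor each time. Lifting out and going back.

>>> servo_tool(plan=[[[1,0,0,5,0,0,0],[1,0,0,10,0,0,0],[1,0,0,15,0,0,0],[1,0,0,15,0,0,0],[1,0,0,15,0,0,0],[1,0,0,15,0,0,0],[1,0,0,15,0,0,0],[1,0,0,15,0,0,0],[1,0,0,15,0,0,0],[1,0,0,15,0,0,0],[1,0,0,10,0,0,0],[1,0,0,0,0,0,0]]])

```text
t: 14.65
tool_pos: [0.498, 0.2605, 0.3278]
orientation: [-0.008, 3.139, 0.002]
force: [0.2, 0.3, -1.6]
opening: 0.0213
```

>>> servo_tool(plan=[[[1,2,-15,0,0,0,0],[1,5,-30,0,0,0,0],[1,5,-45,0,0,0,0],[1,6,-48,0,0,0,0],[1,6,-48,0,0,0,0],[1,6,-48,0,0,0,0],[1,6,-48,0,0,0,0],[1,6,-48,0,0,0,0],[1,6,-48,0,0,0,0],[1,5,-48,0,0,0,0],[1,4,-37,0,0,0,0],[1,2,-21,0,0,0,0]]])

```text
t: 15.85
tool_pos: [0.5548, -0.2278, 0.3237]
orientation: [0.003, -3.139, -0.001]
force: [-0.1, 0.7, -1.1]
opening: 0.0216
```

>>> servo_tool(plan=[[[1,0,0,0,0,0,0],[1,0,0,0,0,0,0],[1,0,0,0,0,0,0],[1,0,0,0,0,0,0]]])

```text
t: 16.25
tool_pos: [0.5562, -0.2229, 0.3256]
orientation: [0.01, -3.142, -0.0]
force: [0.3, -0.2, -1.1]
opening: 0.0214
```

>>> servo_tool(plan=[[[1,0,-1,-5,0,0,0],[1,0,0,-12,0,0,0],[1,0,0,-14,0,0,0],[1,0,0,-14,0,0,0],[1,0,0,-14,0,0,0],[1,0,0,-14,0,0,0],[1,0,0,-14,0,0,0],[1,0,0,-13,0,0,0],[1,0,0,-12,0,0,0],[1,0,0,-12,0,0,0],[1,0,0,-10,0,0,0],[1,0,0,-6,0,0,0]]])

```text
t: 17.45
tool_pos: [0.556, -0.2247, 0.1843]
orientation: [0.008, -3.141, -0.001]
force: [0.4, 0.1, -1.1]
opening: 0.0214
```

>>> servo_tool(plan=[[[1,0,0,-3,0,0,0],[1,0,0,-2,0,0,0],[1,0,0,-1,0,0,0],[1,0,0,0,0,0,0],[1,0,0,0,0,0,0]]])

```text
t: 17.95
tool_pos: [0.5565, -0.225, 0.1801]
orientation: [-0.008, 3.141, -0.0]
force: [-0.1, 0.3, -0.9]
opening: 0.0216
```

>>> servo_tool(plan=[[[1,0,1,-1,0,0,0],[1,0,0,-1,0,0,0],[1,0,0,-1,0,0,0],[1,0,0,0,0,0,0],[1,0,0,0,0,0,0]]])

```text
t: 18.45
tool_pos: [0.5566, -0.2239, 0.1775]
orientation: [-0.008, 3.141, -0.001]
force: [-1.2, 1.1, 5.6]
opening: 0.0218
```

Floor contact shows as an upward force of about 6 N, at the original z of 0.1775. Releasing slowly.

>>> servo_tool(plan=[[[0,0,0,0,0,0,0],[0,0,0,0,0,0,0],[-1,0,0,0,0,0,0],[-1,0,0,0,0,0,0],[-1,0,0,0,0,0,0],[-1,0,0,0,0,0,0],[-1,0,0,0,0,0,0],[-1,0,0,0,0,0,0],[-1,0,0,0,0,0,0]]])

```text
t: 19.35
tool_pos: [0.5563, -0.2239, 0.1766]
orientation: [0.008, -3.142, -0.0]
force: [-0.2, 0.1, -0.2]
opening: 0.0891
```

>>> servo_tool(plan=[[[-1,0,0,10,0,0,0],[-1,0,0,15,0,0,0],[-1,0,0,15,0,0,0],[-1,0,0,15,0,0,0],[-1,0,0,15,0,0,0],[-1,0,0,15,0,0,0],[-1,0,0,15,0,0,0],[-1,0,0,5,0,0,0],[-1,0,0,0,0,0,0]]])

```text
t: 20.25
tool_pos: [0.5568, -0.2241, 0.2829]
orientation: [-0.008, 3.14, -0.001]
force: [1.3, 0.1, -0.1]
opening: 0.0924
```

```bash
python3 -c "
from h import *
s=monitor.read_state();print(s['tool_pos'],s['opening'])
shot('scene','j.png',(180,120,330,270),4)"
```

```text
[ 0.55677474 -0.22413047  0.28289929] 0.09235794670055725
```

View pics/j.png

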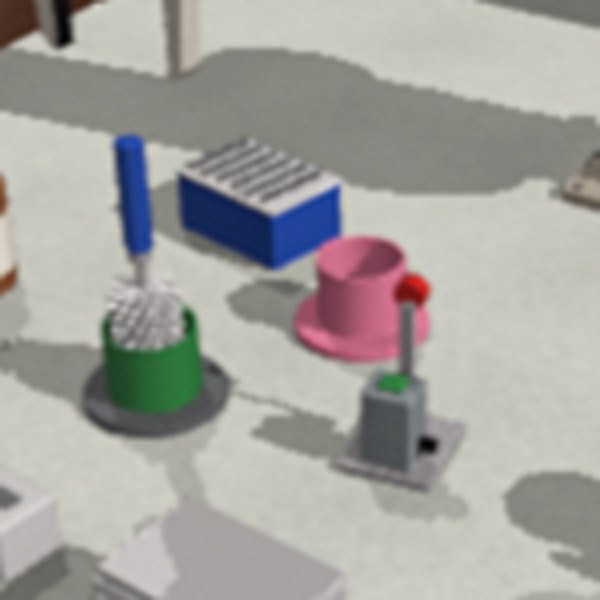

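The brush is home upright at (133,200) and released. I move to the +y side of the roller, shutting the fingers on the way.

>>> servo_tool(plan=[[[-1,-3,13,0,0,0,0],[-1,-7,28,0,0,0,0],[1,-9,35,0,0,0,0],[1,-9,35,0,0,0,0],[1,-10,37,0,0,0,0],[1,-10,37,0,0,0,0],[1,-9,34,0,0,0,0],[1,-6,25,0,0,0,0],[1,-3,12,0,0,0,0],[1,0,0,0,0,0,0],[1,0,0,0,0,0,0]]])

```text
t: 21.4
tool_pos: [0.4902, 0.0317, 0.2813]
orientation: [0.009, -3.141, 0.001]
force: [0.1, 0.3, 0.3]
opening: 0.0255
```

>>> servo_tool(plan=[[[1,0,0,-10,0,0,0],[1,0,0,-15,0,0,0],[1,0,0,-20,0,0,0],[1,0,0,-20,0,0,0],[1,0,0,-20,0,0,0],[1,0,0,-20,0,0,0],[1,0,0,-20,0,0,0],[1,0,0,-20,0,0,0],[1,0,0,-15,0,0,0],[1,0,0,-7,0,0,0],[1,0,0,0,0,0,0],[1,0,0,0,0,0,0]]])

```text
t: 22.6
tool_pos: [0.4907, 0.032, 0.1151]
orientation: [-0.008, 3.141, -0.0]
force: [-0.2, -0.3, 0.4]
opening: 0.0005
```

```bash
python3 -c "
from h import *
s=monitor.read_state();print(s['tool_pos'],s['opening'],s['force'])
shot('scene','k.png',(230,150,350,270),5)"
```

```text
[0.49070788 0.03196322 0.11514929] 0.0004660577580277492 [-0.18669306 -0.26247103  0.44148891]
```

View pics/k.png

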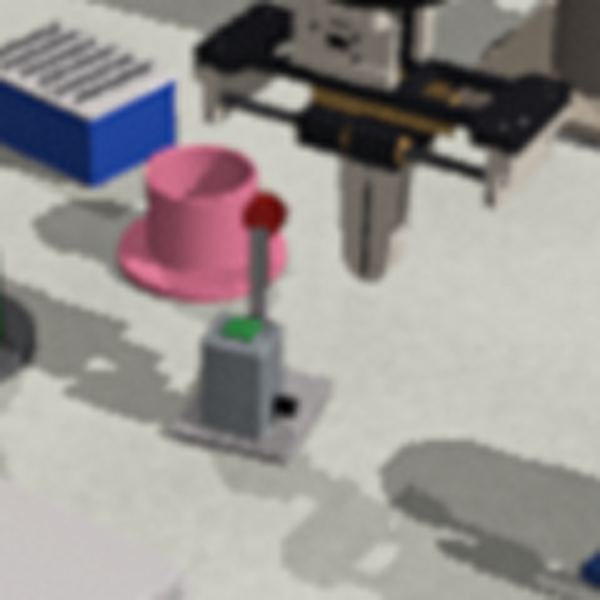

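The shut fingers at (368,275) are beside the roller at (265,212). Pushing towards -y.

>>> servo_tool(plan=[[[1,1,-8,0,0,0,0],[1,2,-12,0,0,0,0],[1,1,-8,0,0,0,0],[1,1,-8,0,0,0,0],[1,1,-8,0,0,0,0],[1,1,-8,0,0,0,0],[1,1,-8,0,0,0,0],[1,1,-8,0,0,0,0],[1,1,-6,0,0,0,0],[1,0,-4,0,0,0,0],[1,0,0,0,0,0,0],[1,0,0,0,0,0,0]]])

```text
t: 23.85
tool_pos: [0.4994, -0.0457, 0.114]
orientation: [0.008, -3.139, -0.002]
force: [-1.3, 4.8, -1.1]
opening: 0.0005
```

```bash
python3 -c "
from h import *
s=monitor.read_state();print(s['tool_pos'],s['force'])
shot('scene','l.png',(230,150,350,270),5)"
```

```text
[ 0.499446   -0.04569412  0.11397603] [-1.34441243  4.82494396 -1.0873817 ]
```

View pics/l.png

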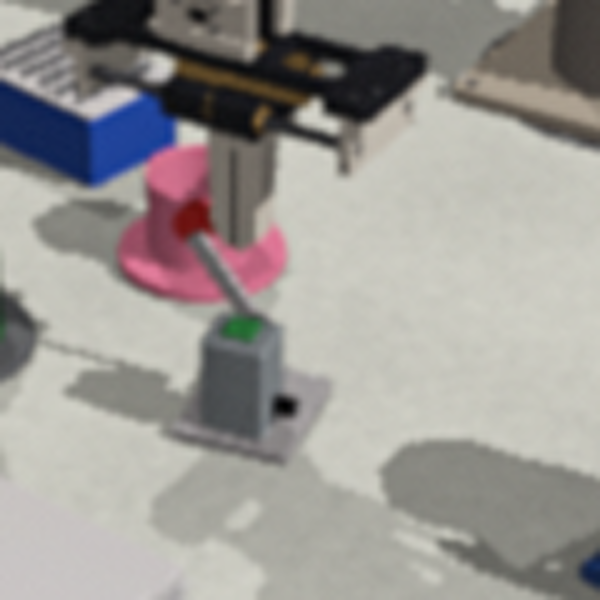

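The lever is clearly tripped: the roller is at (192,218), leaning about 0.65 rad, with a force of 4.8 N. Backing off and raising.

>>> servo_tool(plan=[[[1,-1,6,0,0,0,0],[1,-1,8,0,0,0,0],[1,-1,8,0,0,0,0],[1,-1,8,0,0,0,0],[1,-1,8,0,0,0,0],[1,-1,8,0,0,0,0],[1,-1,10,0,0,0,0],[1,-1,12,0,0,0,0],[1,-1,12,0,0,0,0],[1,0,10,0,0,0,0],[1,0,0,0,0,0,0]]])

```text
t: 25.0
tool_pos: [0.4913, 0.0455, 0.1146]
orientation: [-0.011, 3.142, 0.0]
force: [-0.2, -0.5, 0.9]
opening: 0.0002
```

>>> servo_tool(plan=[[[1,0,0,10,0,0,0],[1,0,0,20,0,0,0],[1,0,0,25,0,0,0],[1,0,0,25,0,0,0],[1,0,0,25,0,0,0],[1,0,0,20,0,0,0],[1,0,0,10,0,0,0],[1,0,0,0,0,0,0],[1,0,0,0,0,0,0],[1,0,0,0,0,0,0]]])

```text
t: 26.0
tool_pos: [0.4906, 0.044, 0.2481]
orientation: [0.008, -3.139, 0.0]
force: [-0.3, -0.3, -0.1]
opening: 0.0008
```

```bash
python3 -c "
from h import *
s=monitor.read_state();print(s['tool_pos'],s['force'],s['t'])
shot('scene','m.png',(140,130,420,340),2.8)"
```

```text
[0.49059938 0.04402465 0.24814994] [-0.2750858  -0.32772385 -0.13064915] 26.0
```

View pics/m.png

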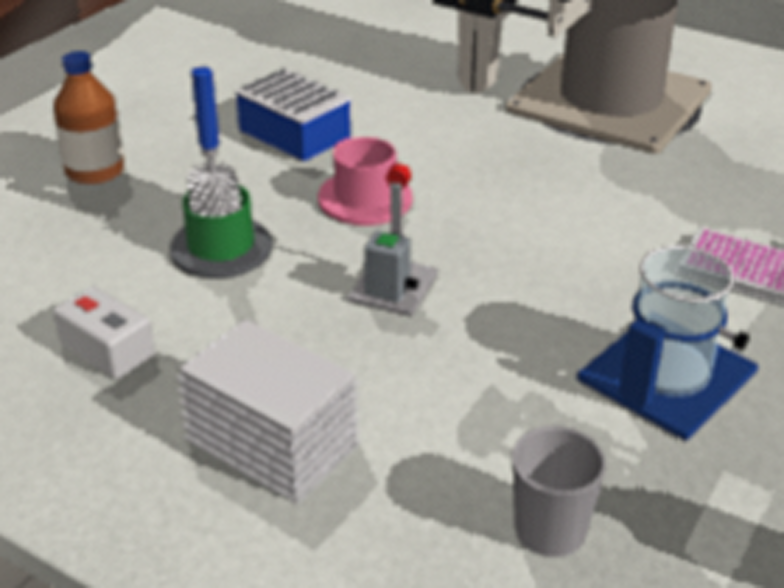

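The brush stands upright in the green stand at (208,150). The lever is upright with the roller at (398,175), nothing else has moved, and the robot is clear.

```bash
python3 -c "
from h import *
print(job.close_job())"
```

```text
the job is handed in; nothing more can be done
None
```

I carried out the whole task and handed the job in at about 26 s, well under the 64 s limit. The system gave no verdict.

- **Scrubbing:** I took the brush from the green stand and lowered it to the beaker's floor three times, to about 4 mm above the floor by the tool's height. Between times I drew it up about 63 mm. I didn't see a sideways force above about 1.2 N at the end of any stroke.
- **Return:** I lowered the brush back into the green stand until it touched the stand's floor (about 6 N, at the original grasp height). Then I let go, and the picture showed it upright and released.
- **Rinse switch:** I pushed the lever towards -y to about 0.65 rad (estimated from the picture) at about 4.8 N, then backed off.

In the last picture the brush is home, the lever is upright, the bystanders in view have not visibly moved, and the gripper is clear of everything. The wash bottle was outside that picture, but the arm never went near it. None of my checks failed. The only disagreement was that the two cameras placed the stand's centre up to about 4 mm apart in y, so I set the brush down close to where I had picked it up.

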